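# Third hand at the frame jig

### The arm

A 6-joint arm with a two-finger parallel gripper is mounted at the origin on the work surface. World frame = base frame: x ahead of the robot, y to its left, z up, the work surface at z = 0. Lengths are in m, angles in rad, forces in N, time in s.
With the tool pointing down it reaches from about 0.225 to 0.875 m from the base axis. Payload 3.4 kg.
Tool frame: the origin (TCP) lies at the very end of the fingers, on their centre line; the grasp point (between the pads) lies 19 mm behind it (grasp_offset is the distance from the TCP to the grasp point, in m); y points along the fingers, z is the direction in which the jaws open and shut, and the axes are right-handed (so a half turn about y gives the same grasp; the last joint's range is limited). The gripper opens to 85 mm and grips with 20 to 120 N. Pads are 22 mm wide; open, the fingers measure 114 mm over their backs; the gripper's body (76 mm by 85 mm) begins 54 mm behind the grasp point. The pads swing forward as they close: fully open they stand 13 mm farther back than shut.
Start: joints at [1.136, 0.276, 1.505, -0, 1.361, -0.121], TCP at [0.178, 0.547, 0.231] pointing down, gripper open.
Joint ranges: [-2.89, 2.89], [-0.75, 2.08], [0.22, 2.7], [-1.18, 4.32], [0.11, 2.71], [-2.7, 2.7]. Speed limits (rad/s): [2.57, 2.57, 3.14, 3.14, 3.14, 3.14].

### API

Orientations are given as a unit quaternion [w, x, y, z].
In Python, from rig import get_state, get_image, sign_off, grasp_offset gives the robot as it stands.
- The arm moves only by the shell command python3 -m jog 'ROWS' [FORCE]. ROWS is JSON, one flat list of numbers, 7 for each row, row after row: the closure in counts, from 0 (fully open) to 255 (shut), then the shift along the tool's x, y, z in cm, then the turn, a rotation vector about the tool's x, y, z in units of 8 degrees (1.0 is 8 degrees). In form: [jaw, tx, ty, tz, rx, ry, rz, jaw, tx, ty, tz, rx, ry, rz, ...]. A call has 1 to 12 rows; each row is the pose to reach, as a shift and turn from the pose commanded when the call began, along the tool's axes at that moment; what a row does not reach only later rows make up. A row lasts 1/8 s, in which the tool goes at most 62.5 mm and 10.7 degrees, less where a joint would pass 70% of its speed; a pose out of reach is approached as far as the arm can. A call with a gripper value outside its range is refused whole. The fingers move at their own pace and stop on an object; FORCE is the grip in N (left out, the last holds). Time passes only in rows, so rows that repeat a pose let the fingers close. It gives the time, the measured TCP pose, the force and the opening at its end, in the units of the state.
- get_state(): the state, without advancing time (a new reading comes with each control period).
- get_image(name): name is "side" or "top" or "wrist"; returns a dict with "color" (480x640x3 uint8, blue, green, red), "mtx" (3x3 intrinsics, pixels), "R" (3x3) and "t" (3): a world point X has camera coordinates R X + t; the wrist camera has in their place "tool_from_camera" (4x4, takes a point from camera to tool coordinates, whose origin is the TCP and whose axes are the tool frame's). Camera axes: x right, y down, z forward; pixel columns grow to the right and rows downward; lengths in m; the calibration is good to about 2 mm. The wrist camera is an equidistant fisheye: a pixel r from the principal point sees the ray r / f radians off the axis. A picture is of the moment at which its call begins: read the wrist's pose just before it. There is no depth.
- sign_off(): hands the job in, once; it reports no verdict.
The state is a dict: "clock": time; "qpos": joint angles; "qd": joint speeds; "effort": joint torques, N m; "position": TCP position; "ee_rot": TCP orientation; "contact_force": force on the tool from outside, world axes, zero at the start; "moment": the same for the moment, N m; "width": finger opening in m.
Only numpy, scipy, OpenCV 4.12 (cv2) and the standard library are available. Lean on these libraries where they do the work, as an engineer would, in place of code of your own. Each camera call takes 0.05 s, during which the arm holds its last target.

### The job

A stool's leg is clamped across the far end of the assembly jig, and a workmate is about to screw a rail to it from behind. Take the longer of the two loose rails, lay it flat on the jig with its edge against the fence, slide it end first under the hold-down bar until it butts square against the leg, without ramming it, and leave the other things on the bench where they are. Hold it there with a steady push of about 12 newtons on the leg (6 to 18 will do) for three seconds, and finish still holding and pushing it; do not let go.

Things in the scene. Friction and masses are not known exactly. Their poses are not given: they have to be found in the camera images.
- jig: Assembly jig, rigid, fixed to the bench: T-shaped plywood base 12 mm thick, 160 mm wide (x) for y -165 to 80 mm, then 290 mm wide up to y 210 mm. Origin on the bench surface under the base, z up; the rail's way is along its +y, over x = 0. Nothing stands on the base at y below -38 mm. Two toggle clamps hold the leg's ends at x = +-105 mm, y 100 to 295 mm, up to z 95 mm.
- fence (a point): Middle of the lower edge of the fence's guiding face: jig x -22.5, y 30, z 12 mm; axes as the jig's, the face looks to +x. The fence is a wooden strip 30 mm wide, 26 mm high above the base, from jig y -38 to +98 mm.
- bar (a point): Point on the underside of the hold-down bar: jig x 0, y 47, z 38 mm; axes as the jig's. The wooden bar is 30 mm wide (jig y 32 to 62), 20 mm thick, and crosses the rail's way; its two black star knobs reach up to z 85 mm. It rests on the fence and on a spacer block at jig x 39.5 to 69.5, y 30 to 64 mm: the opening under it is 62 mm wide (from the fence) and 26 mm high above the base.
- leg: Stool leg, pine, 270 mm along the jig's x, 32 mm thick along y, 45 mm high, lying on the jig's base and clamped there, rigid. Origin at the centre of its underside, axes parallel to the jig's; its inner face, which the rail's end butts against, is at jig y = 100 mm (leg y = -16 mm). A rail butted to it and seated on the fence has its centre at jig x = 0, y = -30 mm.
- rail: The longer rail: plain pine strip 260 mm long (its y), 45 mm wide (its x), 21 mm thick, about 130 g, lying flat loose on the bench. Origin at the centre of its underside, z up. Both ends are alike, so either may go forward. Wood on wood: sliding on the jig, lightly pressed to base and fence, it drags with 1 to 4 N.
- short_rail: The shorter rail, a bystander: the same section, 160 mm long (its y), loose on the bench. Origin at the centre of its underside.
- rotary_tool: Bystander: grey rotary tool lying on the bench, about 230 mm long (its x), 50 mm thick. Origin under the middle of its body.
- try_square: Bystander: try square lying flat, dark wooden stock 115 mm long (its y) and steel blade reaching 160 mm along its +x, 18 mm high. Origin under the middle of the stock.

How it is judged:
On the way, in this order (a step that is already met when the one before it is completed fails the run):
1. the longer rail lies flat on the jig, along the fence, its front end under the hold-down bar but not yet at the leg (y of rail in the frame of jig between -0.095 and -0.033 m and x of rail in the frame of jig between -0.006 and 0.017 m and z of rail in the frame of jig between 0.008 and 0.018 m), for 0.1 s.
2. its end is pressed square against the leg with 6 to 18 N for two seconds on end (contact force between rail and leg between 6 and 18 N and angle between the y axis of rail and the y axis of jig, either way round below 0.025 rad), for 2 s.
At the end, for the whole second after the job is handed in: The longer rail lies flat on the jig base (3 mm) under the hold-down bar, edge on the fence (2.5 mm, 0.025 rad), its end on the leg (3 mm) pressing it with 6 to 18 N, the fingers still pushing the rail (over 3 N), all through the last second (all of step 2 and contact force between the fingers and rail above 3 N and x of rail in the frame of jig between -0.003 and 0.0025 m and y of rail in the frame of jig between -0.033 and -0.027 m and z of rail in the frame of jig between 0.009 and 0.015 m and angle between rail's own z axis and vertical below 0.03 rad); the arm keeps its last pose, push and grip.
It fails at once if the rail is rammed into the leg (over 45 N) (contact force between rail and leg above 45 N).
It fails at once if a bystander is pushed more than 25 mm (distance of any of short_rail, rotary_tool, try_square from where it was at the start of the episode above 0.025 m).
It also fails if it takes over 64 s, if anything falls off the work surface, if the arm or the gripper's body presses on something with over 40 N, if the wrist force passes 120 N, or if a joint passes its speed limit or range.

## Working session

There is one attempt and no reset: what is moved stays moved. The work goes in short steps, Python scripts to look and compute and a shell command to move; the robot and the scene stay as the last step left them, time stands still between calls to the robot, and variables do not carry over. Pictures are saved under pics/ and viewed, and the job is handed in when it is done.

```bash
ls; mkdir -p pics; python3 - <<'E'
from rig import *
import cv2
print(get_state(), grasp_offset)
for n in("side","top","wrist"):
    i=get_image(n);cv2.imwrite(f"pics/{n}0.png",i["color"]);print(n,{k:v.tolist() for k,v in i.items() if k!="color"})
E
```

```text
pics
{'clock': 0.0, 'qpos': array([ 1.13598537e+00,  2.76594138e-01,  1.50615448e+00, -3.25043008e-06,
        1.36072199e+00, -1.20973528e-01]), 'qd': array([ 0.00072456,  0.00121975,  0.00200898, -0.00016821,  0.00211292,
        0.00183686]), 'effort': array([ 3.32779537e-04, -4.16763496e+01, -2.45815426e+01,  2.69018949e-05,
        1.09758211e-02,  4.14677871e-06]), 'position': array([0.17726809, 0.5464169 , 0.23043171]), 'ee_rot': array([-0.69777985,  0.69905744, -0.11068426,  0.11032214]), 'contact_force': array([-0.02425082, -0.65682014, -0.34056554]), 'moment': array([ 0.04814531, -0.0300512 , -0.01075383]), 'width': 0.08541151712967773} 0.0187
side {'mtx': [[494.72712160886937, 0.0, 319.1938697647259], [0.0, 494.72712160886937, 238.36472182795805], [0.0, 0.0, 1.0]], 'R': [[-0.9729188611564101, -0.23016717351004187, 0.021259394264946295], [-0.15481408413749964, 0.5805678952366061, -0.7993581915344362], [0.17164349378517482, -0.7810019150161767, -0.600478575623047]], 't': [0.5496942167475087, 0.14111951624303742, 0.7759230649825162]}
top {'mtx': [[442.54622413920333, 0.0, 322.9497123116373], [0.0, 442.54622413920333, 238.98394722160543], [0.0, 0.0, 1.0]], 'R': [[0.027832583605199204, -0.9995693984766999, -0.009293272770543063], [-0.9880703876286089, -0.02610130506034343, -0.15177493523503044], [0.1514670141691265, 0.013406696202831572, -0.988371389769865]], 't': [0.0012296106084753518, 0.5621804893046302, 0.7433773368174809]}
wrist {'mtx': [[371.64829954431775, 0.0, 321.47218942656], [0.0, 371.64829954431775, 236.4220431501156], [0.0, 0.0, 1.0]], 'tool_from_camera': [[0.00019167605034551026, 0.9523625066086556, 0.30496822665052925, -0.07882209219756622], [-0.00032819719231033786, -0.304968155917382, 0.9523624919971141, -0.14218462984432545], [0.999999927773444, -0.00028263479669378454, 0.0002541076091232798, -0.0011617672431968318], [0.0, 0.0, 0.0, 1.0]]}
```

View pics/top0.png

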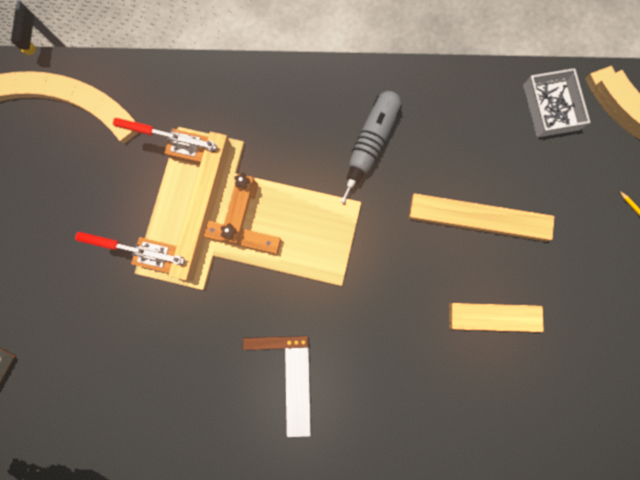

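View pics/side0.png

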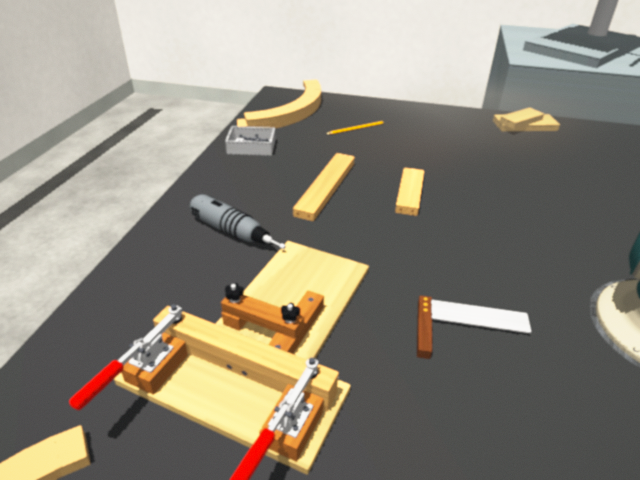

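View pics/wrist0.png

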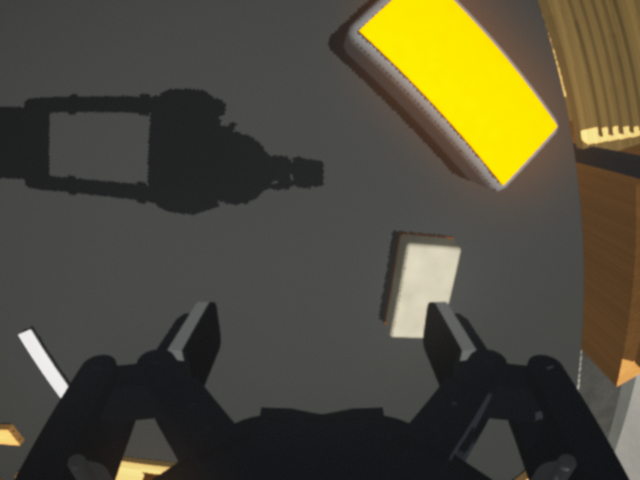

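```bash
cat > h.py <<'E'
import numpy as np,cv2
from rig import *
def ray(i,uv):
    d=np.linalg.inv(i["mtx"])@np.array([uv[0],uv[1],1.]); return -i["R"].T@i["t"], i["R"].T@d
def onz(i,uv,z):
    c,d=ray(i,uv); return c+d*(z-c[2])/d[2]
def tri(i,a,j,b):
    c,d=ray(i,a);e,f=ray(j,b);d=d/np.linalg.norm(d);f=f/np.linalg.norm(f)
    s=np.linalg.lstsq(np.c_[d,-f],e-c,rcond=None)[0]; p,q=c+s[0]*d,e+s[1]*f
    return (p+q)/2,np.linalg.norm(p-q)
def proj(i,X):
    p=i["mtx"]@(i["R"]@np.asarray(X)+i["t"]); return p[:2]/p[2]
E
python3 - <<'E'
from h import *
t=get_image("top")["color"];s=get_image("side")["color"]
cv2.imwrite("pics/t1.png",cv2.resize(t[110:300,120:380],None,fx=3,fy=3,interpolation=2))
cv2.imwrite("pics/s1.png",cv2.resize(s[220:480,80:380],None,fx=2.3,fy=2.3,interpolation=2))
for n,c in(("top",t),("side",s)):
    h=cv2.cvtColor(c,cv2.COLOR_BGR2HSV); m=cv2.inRange(h,(10,60,110),(35,255,255))
    for k in cv2.findContours(m,0,1)[0]:
        if cv2.contourArea(k)>300:
            print(n,cv2.contourArea(k),cv2.minAreaRect(k),cv2.approxPolyDP(k,4,True)[:,0].tolist())
E
```

```text
top 675.5 ((274.99853515625, 342.4616394042969), (12.068000793457031, 64.45235443115234), 87.79740142822266) [[307, 336], [243, 338], [243, 349], [306, 347]]
top 2575.0 ((496.0017395019531, 316.9444885253906), (96.77664947509766, 28.350797653198242), 1.818303108215332) [[448, 304], [452, 329], [544, 330], [542, 305]]
top 3820.5 ((481.80377197265625, 216.5167236328125), (147.41737365722656, 27.451669692993164), 9.162347793579102) [[411, 195], [408, 218], [553, 238], [551, 214]]
top 30530.0 ((256.19024658203125, 219.87107849121094), (251.75445556640625, 165.98028564453125), 7.853313446044922) [[141, 160], [129, 238], [133, 245], [145, 241], [166, 246], [167, 254], [177, 254], [184, 262], [164, 260], [160, 267], [138, 262], [135, 255], [130, 264], [134, 274], [160, 280], [169, 290], [192, 294], [185, 288], [200, 293], [209, 273], [208, 293], [229, 285], [240, 290], [242, 285], [308, 306], [306, 301], [313, 305], [346, 294], [376, 256], [382, 229], [377, 226], [379, 212], [368, 204], [365, 190], [350, 198], [348, 194], [341, 202], [346, 181], [337, 171], [264, 158], [253, 148], [250, 152
[... 1509 characters left out ...]
305, 361], [315, 356]]
side 1073.0 ((409.2456359863281, 190.65316772460938), (24.709293365478516, 48.20212936401367), 8.746162414550781) [[403, 167], [395, 212], [416, 215], [424, 170]]
side 1764.0 ((322.6216125488281, 185.229736328125), (25.225736618041992, 84.51203918457031), 35.53767776489258) [[355, 157], [336, 152], [293, 205], [293, 216], [312, 221]]
side 1164.0 ((526.5, 119.0), (24.0, 67.0), 90.0) [[560, 124], [530, 107], [493, 115], [502, 131], [554, 131]]
side 1726.5 ((281.1721496582031, 111.06611633300781), (33.354103088378906, 92.12960052490234), 62.650123596191406) [[320, 86], [316, 80], [305, 80], [305, 89], [294, 100], [245, 111], [236, 124], [281, 127], [298, 121], [317, 107]]
```

View pics/t1.png

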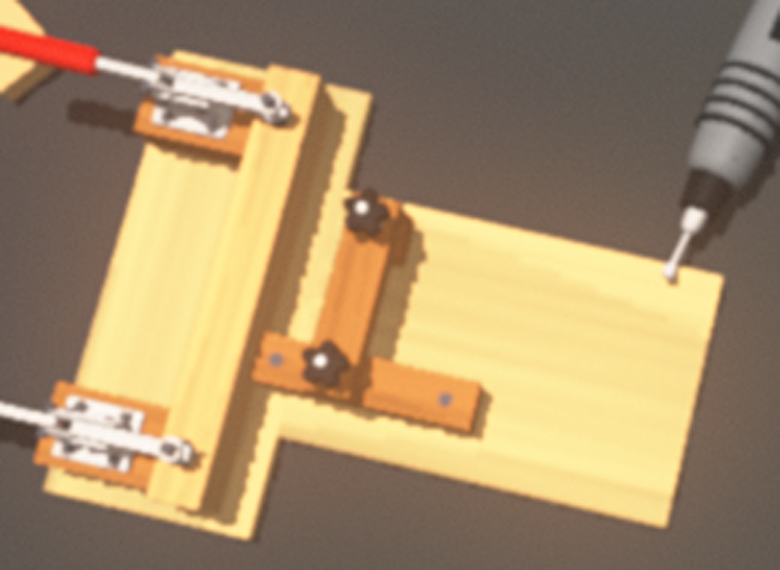

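View pics/s1.png

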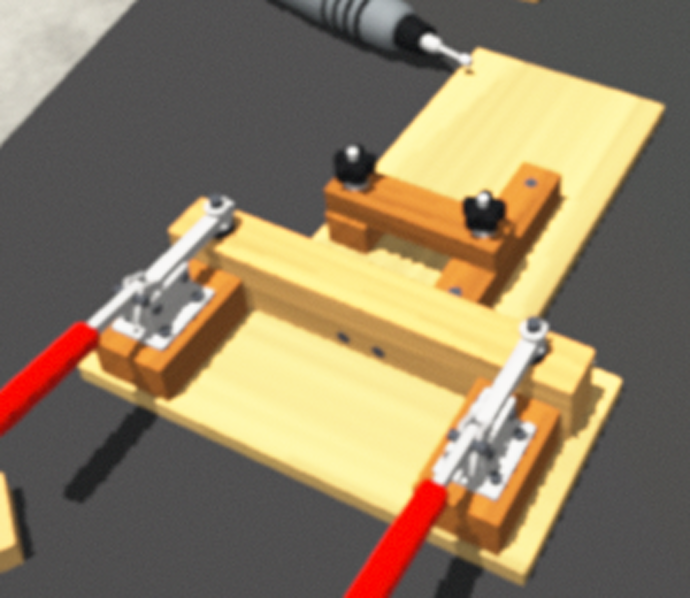

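```bash
cat > m.py <<'E'
from h import *
t=get_image("top");s=get_image("side")
def sub(i,p,w=4):
    g=cv2.cvtColor(i["color"],6); a=np.float32(p).reshape(-1,1,2).copy()
    return cv2.cornerSubPix(g,a,(w,w),(-1,-1),(3,40,.01))[:,0]
J=np.array([[80,-165],[-80,-165],[-145,80],[-145,210],[145,80],[-80,80]])/1e3
tp=np.array([[722,275],[667,527],[252,540],[45,490],[372,95],[280,438]])/3+[120,110]
sp=np.array([[475,47],[664,105],[622,380],[522,580]])/2.3+[80,220]
ts=sub(t,tp);ss=sub(s,sp);print(ts-tp,ss-sp)
for a,b in zip(ts[:4],ss): print("tri",tri(t,a,s,b))
def fit(P,Q):
    a=P.mean(0);b=Q.mean(0);p=(P-a)@[1,1j];q=(Q-b)@[1,1j];z=(p.conj()*q).sum();th=np.angle(z)
    R=np.array([[np.cos(th),-np.sin(th)],[np.sin(th),np.cos(th)]]);return th,b-R@a,(Q-b-(P-a)@R.T)*1e3
W1=np.array([onz(t,p,.012)[:2] for p in ts]);W2=np.array([onz(s,p,.012)[:2] for p in ss])
for r in(fit(J,W1),fit(J[:4],W2),fit(np.r_[J,J[:4]],np.r_[W1,W2])): print(r[0],r[1],r[2].round(1).tolist())
# rail
rt=[[412,195],[410,219],[553,241],[554,216]];rs=[[293,206],[312,212],[355,157],[336,152]]
# rail world: order front(+y) etc
rts=sub(t,rt,3);rss=sub(s,rs,3);print(rts.tolist(),rss.tolist())
E
python3 m.py; python3 - <<'E'
from h import *
t=get_image("top")["color"];s=get_image("side")["color"]
cv2.imwrite("pics/t2.png",cv2.resize(t[180:340,390:570],None,fx=4,fy=4,interpolation=2)[:600])
cv2.imwrite("pics/s2.png",cv2.resize(s[140:230,280:440],None,fx=5,fy=5,interpolation=2))
E
```

```text
[[ 0.06807454 -0.00998942]
 [-1.01976522 -0.39063517]
 [-1.53770447 -0.71807861]
 [-0.89498901 -0.69762166]
 [-0.67749023 -0.43380229]
 [-0.97011312 -0.82865906]] [[ 0.89870154 -0.23391591]
 [-0.14139192 -0.13715926]
 [-0.14926015 -0.62931757]
 [ 0.6607268  -2.50338082]]
tri (array([ 0.63878483, -0.05190489,  0.01104837]), np.float64(0.0011539340655664706))
tri (array([ 0.48166591, -0.01893492,  0.0101519 ]), np.float64(0.0017875059148911665))
tri (array([0.46752581, 0.2342338 , 0.00950457]), np.float64(0.0016869834247736297))
tri (array([0.49428421, 0.36224538, 0.00956635]), np.float64(0.0020260912913030466))
-0.20435007008550451 [0.59403221 0.12589553] [[0.3, 0.1], [0.3, 0.6], [0.0, -0.1], [0.5, 0.3], [-0.2, -0.1], [-0.8, -0.8]]
-0.20444325277801803 [0.59247969 0.1281398 ] [[0.5, -0.9], [-0.1, 0.5], [-0.3, 0.2], [-0.2, 0.3]]
-0.20529344076553943 [0.59339411 0.12674993] [[1.1, -0.7], [1.0, -0.4], [0.5, -1.1], [0.9, -0.6], [0.4, -0.8], [-0.2, -1.7], [-0.3, 0.5], [-0.9, 1.8], [-1.3, 1.5], [-1.3, 1.6]]
[[413.33026123046875, 192.9364471435547], [409.3179016113281, 216.3243865966797], [551.3599853515625, 239.44947814941406], [553.8026123046875, 215.66871643066406]] [[292.5037841796875, 207.16378784179688], [314.5605163574219, 212.03671264648438], [354.2239074707031, 156.4716796875], [336.2154846191406, 152.56687927246094]]
```

View pics/t2.png

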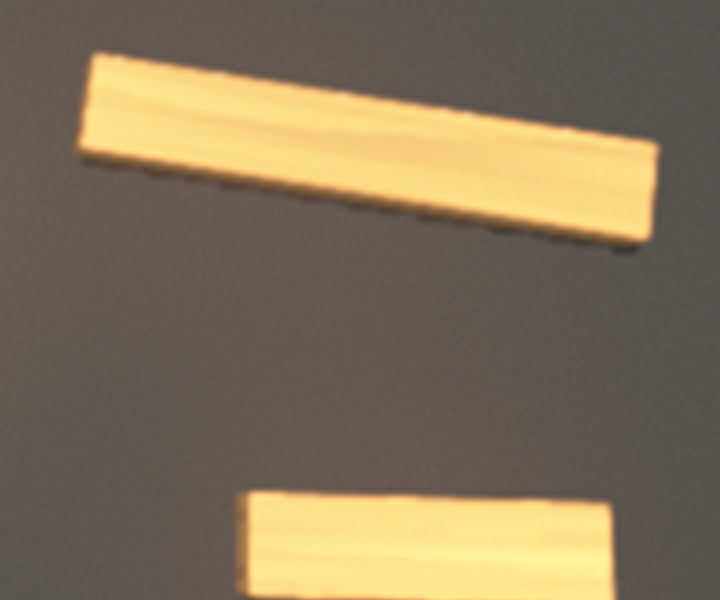

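View pics/s2.png

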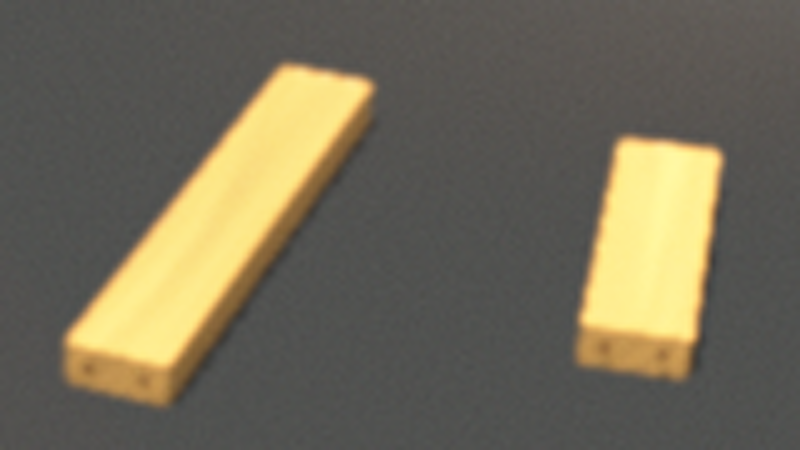

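```bash
python3 - <<'E'
from h import *
t=get_image("top");s=get_image("side")
a=np.array([[93,54],[80,153],[648,241],[658,143]])/4+[390,180]
b=np.array([[66,342],[168,370],[375,82],[283,66]])/5+[280,140]
for p,q in zip(a,b):print(tri(t,p,s,q),onz(t,p,.021)[:2],onz(s,q,.021)[:2])
for i,k in((t,a),(s,b)):
    W=np.array([onz(i,p,.021)[:2] for p in k]);c=W.mean(0);d=(W[0]+W[1]-W[2]-W[3])/2;w=(W[0]+W[3]-W[1]-W[2])/2
    print(c,np.hypot(*d),np.hypot(*w),np.arctan2(-d[0],d[1]),np.arctan2(w[1],w[0]))
# short rail, tool tip, from top
for p in([[240,492],[610,502],[240,596]]): print("short",onz(t,np.array(p)/4+[390,180],.021))
for p in [(346,200),(391,95)]:print("rot",onz(t,p,.02))
E
```

```text
(array([ 0.65510862, -0.1488884 ,  0.01715039]), np.float64(0.0016468572023517914)) [ 0.65493262 -0.14808621] [ 0.65261773 -0.14311065]
(array([ 0.60995232, -0.14307272,  0.01489289]), np.float64(0.0012906252828814033)) [ 0.60803447 -0.14198691] [ 0.60855327 -0.13439638]
(array([ 0.57353851, -0.40070941,  0.01843458]), np.float64(0.0016775659894782975)) [ 0.57396448 -0.39939726] [ 0.57198262 -0.39565834]
(array([ 0.61971814, -0.40850284,  0.01662282]), np.float64(0.0016037054167403495)) [ 0.6195668  -0.40624006] [ 0.61732929 -0.39989624]
[ 0.61412459 -0.27392761] 0.26010948473492057 0.04670073526439691 -0.1338737089497059 -0.13901145098698375
[ 0.61262073 -0.2682654 ] 0.26150381747936946 0.045172191948137944 -0.13783185917861407 -0.14386009654117188
short [ 0.45588106 -0.21283038  0.021     ]
short [ 0.45603059 -0.37669529  0.021     ]
short [ 0.41037586 -0.21212056  0.021     ]
rot [ 0.63964846 -0.0238828   0.02      ]
rot [ 0.84884009 -0.10619745  0.02      ]
```

```bash
cat > p.py <<'E'
from h import *
from scipy.spatial.transform import Rotation as Ro
def cur():
    s=get_state();q=s["ee_rot"];return s,s["position"],Ro.from_quat([q[1],q[2],q[3],q[0]])
TH=-0.2047;JO=np.array([.5933,.1268])
def j2w(x,y,th=TH):
    c,s=np.cos(th),np.sin(th);return JO+np.array([c*x-s*y,s*x+c*y])
def target(yaw,flip=0):
    c,s=np.cos(yaw),np.sin(yaw)
    z=np.array([c,s,0])*(-1 if flip else 1);y=np.array([0,0,-1.]);return Ro.from_matrix(np.c_[np.cross(y,z),y,z])
def go(p,yaw,flip=0):
    s,P,R=cur();d=R.inv().apply(np.array(p)-P)*100;r=(R.inv()*target(yaw,flip)).as_rotvec()*180/np.pi/8
    print("t cm",d.round(2),"rot",r.round(2))
E
python3 - <<'E'
from p import *
s,P,R=cur();print(R.as_matrix().round(3))
g=np.array([.6133,-.272])-.07*np.array([.137,.99]);print(g)
for f in(0,1):go([g[0],g[1],.12],-.137,f)
E
```

```text
[[ 0.951  0.     0.309]
 [-0.309  0.     0.951]
 [ 0.    -1.     0.   ]]
[ 0.60371 -0.3413 ]
t cm [ 67.96  11.13 -71.33] rot [-0.    9.98 -0.  ]
t cm [ 67.96  11.13 -71.33] rot [ -0.   -12.52   0.  ]
```

```bash
python3 -m jog '[0,68,3,-71.3,0,10,0, 0,68,3,-71.3,0,10,0, 0,68,3,-71.3,0,10,0, 0,68,3,-71.3,0,10,0, 0,68,3,-71.3,0,10,0, 0,68,3,-71.3,0,10,0, 0,68,3,-71.3,0,10,0, 0,68,3,-71.3,0,10,0, 0,68,3,-71.3,0,10,0, 0,68,3,-71.3,0,10,0, 0,68,3,-71.3,0,10,0, 0,68,3,-71.3,0,10,0]' 20; python3 - <<'E'
from p import *
go([.60371,-.3413,.12],-.137)
E
```

```text
clock: 2.05
position: [0.5029, -0.1308, 0.2087]
ee_rot: [-0.464, 0.463, -0.534, 0.534]
contact_force: [1.5, 0.3, -0.0]
width: 0.0859
t cm [19.44  8.87 12.91] rot [-0.01 -0.02 -0.  ]
```

```bash
python3 -m jog '[0,19.4,4,12.9,0,0,0, 0,19.4,4,12.9,0,0,0, 0,19.4,4,12.9,0,0,0, 0,19.4,4,12.9,0,0,0, 0,19.4,4,12.9,0,0,0, 0,19.4,4,12.9,0,0,0]' 20; python3 - <<'E'
from p import *
s,P,R=cur();i=get_image("wrist");cv2.imwrite("pics/w1.png",i["color"]);print(P,R.as_quat())
go([.60371,-.3413,.12],-.137)
E
```

```text
clock: 2.8
position: [0.6026, -0.3382, 0.168]
ee_rot: [0.464, -0.464, 0.534, -0.533]
contact_force: [-0.3, 0.2, -0.3]
width: 0.0855
[ 0.60257333 -0.33823644  0.16798634] [-0.46386097  0.53428677 -0.533       0.46398453]
t cm [0.34 4.85 0.16] rot [ 0.   -0.01 -0.01]
```

View pics/w1.png

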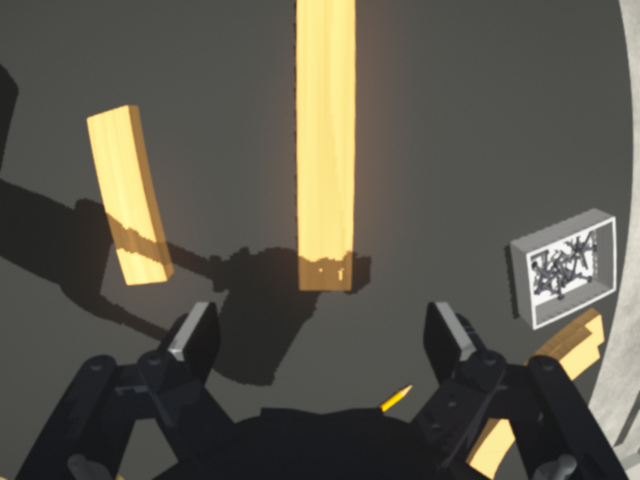

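```bash
cat >> p.py <<'E'
def wray(i,uv,P,R):
    f=i["mtx"][0,0];a=(uv[0]-i["mtx"][0,2])/f;b=(uv[1]-i["mtx"][1,2])/i["mtx"][1,1];r=np.hypot(a,b)+1e-12
    d=np.array([a/r*np.sin(r),b/r*np.sin(r),np.cos(r)]);T=i["tool_from_camera"]
    return P+R.apply(T[:3,3]),R.apply(T[:3,:3]@d)
def wonz(i,uv,P,R,z):
    c,d=wray(i,uv,P,R);return c+d*(z-c[2])/d[2]
E
python3 - <<'E'
from p import *
s,P,R=cur();i=get_image("wrist");h=cv2.cvtColor(i["color"],cv2.COLOR_BGR2HSV);m=cv2.inRange(h,(8,80,60),(35,255,255))
cv2.imwrite("pics/w1m.png",m)
for v in range(20,261,30):
    xs=np.where(m[v,280:380])[0]+280;a=wonz(i,(xs[0]-.5,v),P,R,.021);b=wonz(i,(xs[-1]+.5,v),P,R,.021);print(v,xs[0],xs[-1],a[:2].round(4),b[:2].round(4))
for p in[(299,290.5),(351.5,291)]:print(wonz(i,p,P,R,.021))
E
```

```text
20 295 356 [ 0.6031 -0.1777] [ 0.6502 -0.1841]
50 295 356 [ 0.5998 -0.2022] [ 0.6466 -0.2086]
80 295 356 [ 0.5964 -0.226 ] [ 0.6433 -0.2324]
110 295 356 [ 0.5931 -0.2493] [ 0.6402 -0.2558]
140 295 355 [ 0.5896 -0.2725] [ 0.6364 -0.279 ]
170 296 355 [ 0.5869 -0.296 ] [ 0.6335 -0.3025]
200 295 354 [ 0.5824 -0.3197] [ 0.6298 -0.3263]
230 296 353 [ 0.5792 -0.3445] [ 0.6261 -0.3511]
260 287 368 [ 0.5675 -0.3694] [ 0.6357 -0.379 ]
[ 0.57335792 -0.39892183  0.021     ]
[ 0.61835334 -0.40573354  0.021     ]
```

```bash
python3 -m jog '[0,0.4,5,0.2,0,0,0, 0,0.4,9.5,0.2,0,0,0, 0,0.4,9.5,0.2,0,0,0, 0,0.4,9.5,0.2,0,0,0, 0,0.4,9.5,0.2,0,0,0]' 20; python3 - <<'E'
from p import *
s,P,R=cur();i=get_image("wrist");cv2.imwrite("pics/w2.png",i["color"])
go([.6044,-.3429,.02],-.142)
E
```

```text
clock: 3.52
position: [0.606, -0.3437, 0.0765]
ee_rot: [-0.465, 0.464, -0.532, 0.535]
contact_force: [-0.7, 0.3, -0.1]
width: 0.0855
t cm [-0.07  5.61 -0.17] rot [-0.03  0.02  0.01]
```

View pics/w2.png

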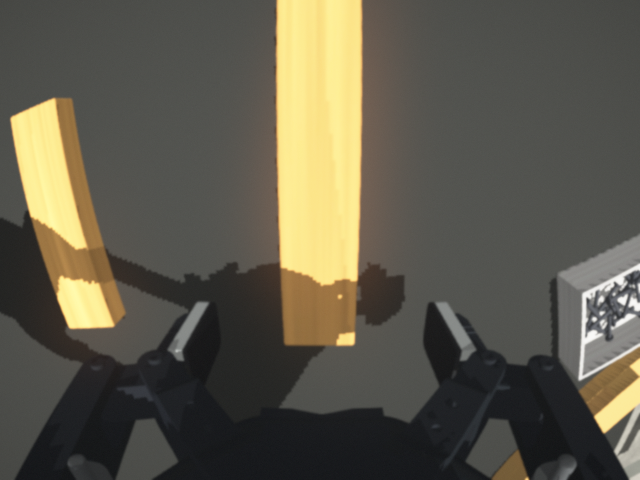

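```bash
python3 - <<'E'
from p import *
s,P,R=cur();i=get_image("wrist");P1=np.array([.60257,-.33824,.16799]);R1=Ro.from_quat([-0.46386097,0.53428677,-0.533,0.46398453])
for a,b in(((299,290.5),(284,346)),((351.5,291),(355,346))):
    c,d=wray(i,a,P1,R1);e,f=wray(i,b,P,R);q=np.linalg.lstsq(np.c_[d,-f],e-c,rcond=None)[0];print(c+q[0]*d,e+q[1]*f,wonz(i,b,P,R,.021))
E
```

```text
[ 0.57348812 -0.3983446   0.02250841] [ 0.57343033 -0.3983222   0.02250566] [ 0.57310952 -0.39933453  0.021     ]
[ 0.61820129 -0.40632417  0.02010013] [ 0.61803142 -0.40632063  0.02009513] [ 0.61801813 -0.4056831   0.021     ]
```

```bash
python3 -m jog '[60,-0.1,4.5,-0.2,0,0,0, 60,-0.1,6.5,-0.2,0,0,0, 60,-0.1,7.2,-0.2,0,0,0, 60,-0.1,7.2,-0.2,0,0,0]' 20; python3 - <<'E'
from p import *
s,P,R=cur();i=get_image("wrist");cv2.imwrite("pics/w3.png",i["color"])
go([.6044,-.3429,.003],-.142)
E
```

```text
clock: 4.12
position: [0.603, -0.3421, 0.002]
ee_rot: [-0.464, 0.464, -0.533, 0.534]
contact_force: [0.4, -1.1, 0.8]
width: 0.0651
t cm [ 0.05 -0.04  0.11] rot [-0.01  0.02  0.01]
```

View pics/w3.png

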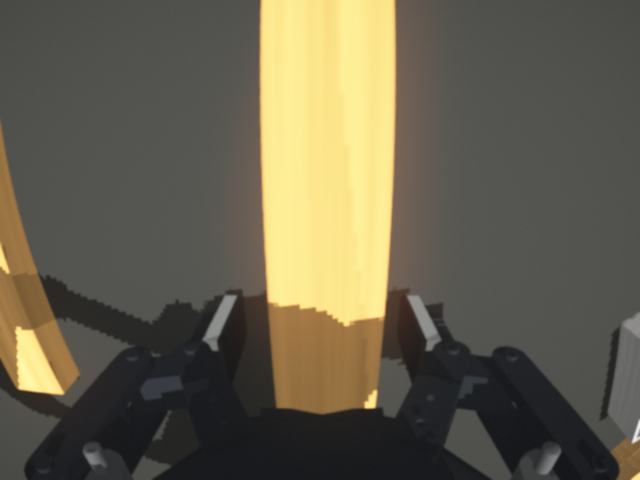

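```bash
python3 -m jog '[180,0,0,0.1,0,0,0, 180,0,0,0.1,0,0,0, 180,0,0,0.1,0,0,0, 180,0,0,0.1,0,0,0, 180,0,0,0.1,0,0,0, 180,0,0,0.1,0,0,0]' 60; python3 -m jog '[180,0,-1,0,0,0,0, 180,0,-2.5,0,0,0,0, 180,0,-5,0,0,0,0, 180,0,-5,0,0,0,0]' 60;  python3 - <<'E'
from p import *
s,P,R=cur();i=get_image("wrist");cv2.imwrite("pics/w4.png",i["color"]);cv2.imwrite("pics/s4.png",get_image("side")["color"])
E
```

```text
clock: 4.92
position: [0.6048, -0.3426, 0.0032]
ee_rot: [-0.464, 0.464, -0.532, 0.535]
contact_force: [0.1, -0.2, 5.8]
width: 0.0434
clock: 5.42
position: [0.6051, -0.343, 0.0542]
ee_rot: [-0.464, 0.464, -0.532, 0.535]
contact_force: [0.5, 1.1, -1.4]
width: 0.0437
```

View pics/w4.png

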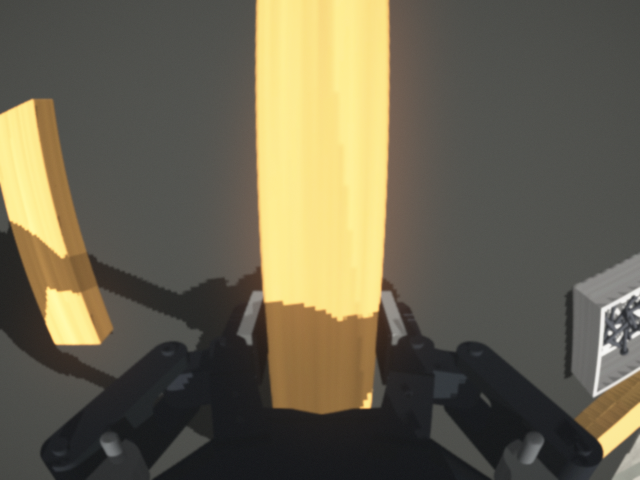

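View pics/s4.png

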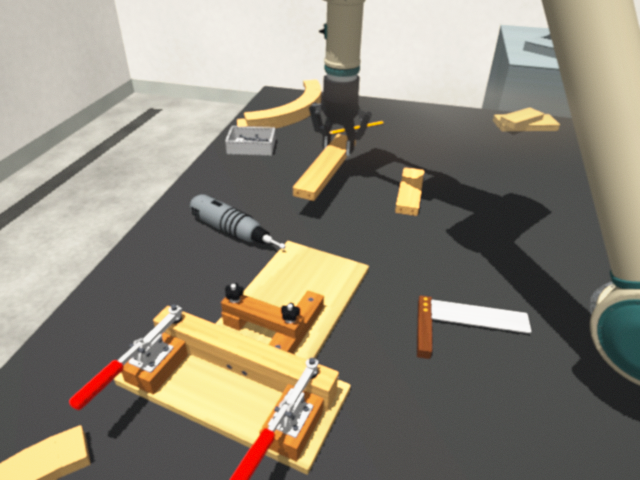

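```bash
python3 - <<'E'
from p import *
w=j2w(.006,-.215);print(w);go([w[0],w[1],.065],TH)
E
```

```text
[ 0.55547094 -0.08493087]
t cm [-24.77  -1.35  -8.31] rot [-0.    0.47  0.  ]
```

```bash
python3 -m jog '[180,-4,-2,-4,0,0.2,0, 180,-8,-2,-8.3,0,0.47,0, 180,-12.5,-2,-8.3,0,0.47,0, 180,-17,-2,-8.3,0,0.47,0, 180,-21,-2,-8.3,0,0.47,0, 180,-24.8,-1.5,-8.3,0,0.47,0, 180,-24.8,-1.3,-8.3,0,0.47,0, 180,-24.8,-1.3,-8.3,0,0.47,0, 180,-24.8,-1.3,-8.3,0,0.47,0]' 60;  python3 - <<'E'
from p import *
w=j2w(.006,-.215);go([w[0],w[1],.065],TH)
s,P,R=cur();print(P.tolist(),R.as_quat().tolist());i=get_image("wrist");cv2.imwrite("pics/w5.png",i["color"]);cv2.imwrite("pics/s5.png",get_image("side")["color"]);cv2.imwrite("pics/t5.png",get_image("top")["color"])
E
```

```text
clock: 6.65
position: [0.5557, -0.0857, 0.0642]
ee_rot: [0.446, -0.446, 0.549, -0.549]
contact_force: [-0.7, 0.9, -1.3]
width: 0.0435
t cm [-0.07 -0.08 -0.04] rot [ 0.   -0.01  0.  ]
[0.5556746974016026, -0.08570103551599773, 0.06420229233887434] [-0.4460785251846955, 0.5488064199736903, -0.5487062492423239, 0.44581040230924324]
```

View pics/w5.png

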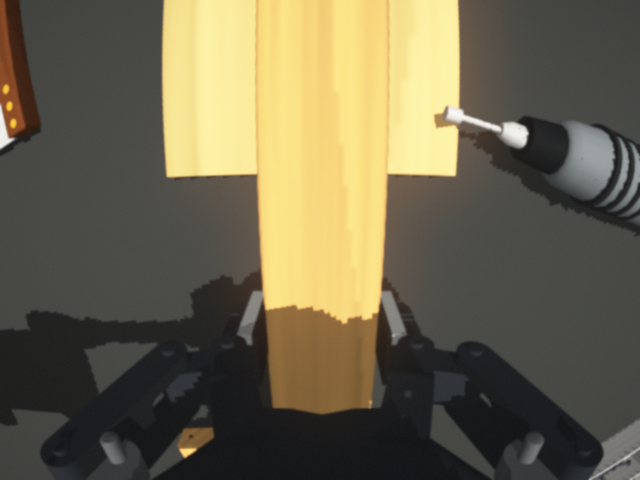

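View pics/s5.png

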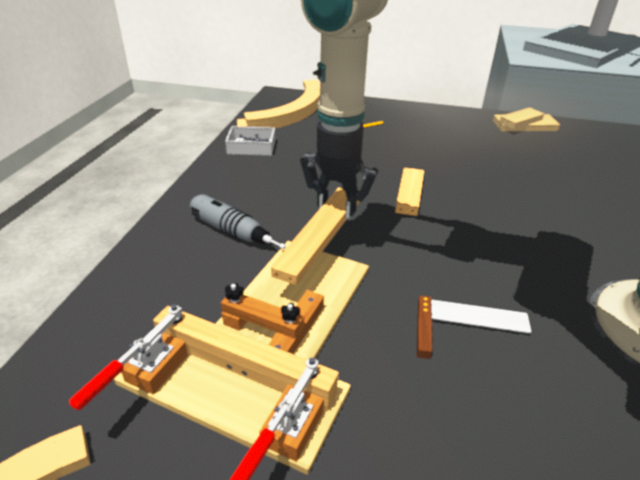

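View pics/t5.png

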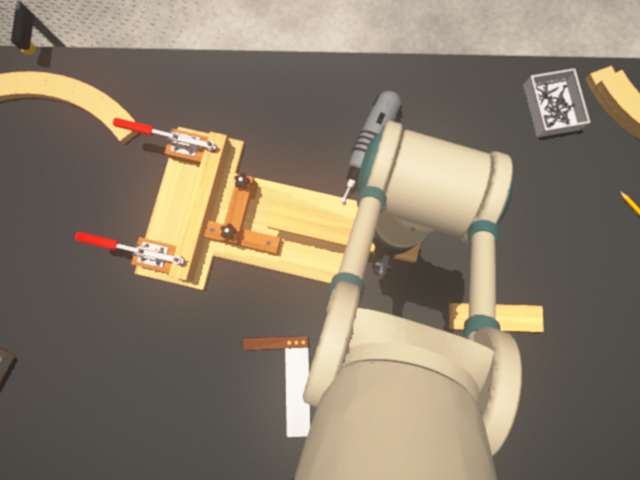

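```bash
python3 - <<'E'
from p import *
s,P,R=cur();i=get_image("wrist")
A=wonz(i,(167,177),P,R,.012);B=wonz(i,(457.5,175),P,R,.012);print(A,B,np.linalg.norm(A-B),np.arctan2((B-A)[1],(B-A)[0]));print(j2w(-.08,-.165),j2w(.08,-.165))
for p in((163,20),(163,50),(162.5,0),(460,20),(460,50),(165.5,140),(458,140)):
    w=wonz(i,p,P,R,.012)[:2]-JO;c,q=np.cos(TH),np.sin(TH);print(p,(c*w[0]+q*w[1]).round(4),(-q*w[0]+c*w[1]).round(4))
E
```

```text
[ 0.48067029 -0.01924772  0.012     ] [ 0.63862862 -0.05164529  0.012     ] 0.16124650915746724 -0.20229649289892118
[ 0.48143012 -0.01849326] [ 0.63808964 -0.05101701]
(163, 20) -0.0807 -0.0766
(163, 50) -0.0803 -0.0943
(162.5, 0) -0.0815 -0.0642
(460, 20) 0.0804 -0.0787
(460, 50) 0.08 -0.0962
(165.5, 140) -0.08 -0.1451
(458, 140) 0.0798 -0.1462
```

```bash
python3 -m jog '[180,0,2,0,0,0,0, 180,0,3.5,0,0,0,0, 180,0,4.4,0,0,0,0, 180,0,4.4,0,0,0,0, 180,0,4.4,0,0,0,0]' 60;  python3 - <<'E'
from p import *
s,P,R=cur();print(P,s["contact_force"],s["moment"])
w=j2w(.005,-.215);go([w[0],w[1],.0152],TH)
x=get_image("side")["color"];cv2.imwrite("pics/s6.png",cv2.resize(x[190:360,180:420],None,fx=3,fy=3))
E
```

```text
clock: 7.48
position: [0.5562, -0.0849, 0.0208]
ee_rot: [-0.446, 0.446, -0.548, 0.549]
contact_force: [0.3, 0.7, -0.3]
width: 0.0436
[ 0.55623498 -0.08487222  0.02078435] [ 0.25697064  0.74112361 -0.26187   ] [-0.1166373   0.02260808 -0.00688401]
t cm [ 0.02  0.56 -0.17] rot [-0.01 -0.   -0.  ]
```

View pics/s6.png

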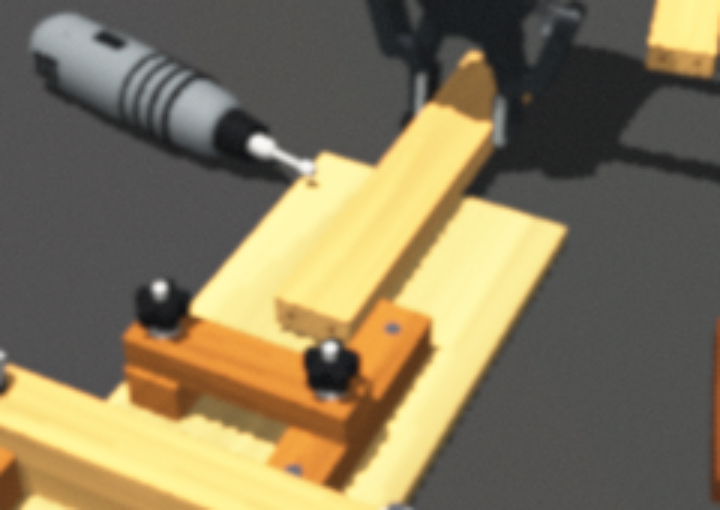

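```bash
python3 -m jog '[180,0,0.2,-0.15,0,0,0, 180,0,0.4,-0.15,0,0,0, 180,0,0.4,-0.15,0,0,0]' 60; python3 -m jog '[180,0,0.1,0,0,0,0, 180,0,0.15,0,0,0,0, 180,0,0.15,0,0,0,0]' 60; python3 -c "
from p import *
print(get_state()['moment'],get_state()['contact_force'])"
```

```text
clock: 7.9
position: [0.5542, -0.0844, 0.0164]
ee_rot: [0.446, -0.446, 0.549, -0.548]
contact_force: [-1.0, -1.0, -0.7]
width: 0.0436
clock: 8.28
position: [0.5545, -0.0845, 0.0152]
ee_rot: [-0.446, 0.446, -0.548, 0.549]
contact_force: [-0.1, 0.1, 0.1]
width: 0.0437
[-0.04474415  0.05404648 -0.0254725 ] [-0.13154784  0.14403841  0.14225688]
```

```bash
python3 -m jog '[180,0,0.07,0,0,0,0, 180,0,0.07,0,0,0,0, 180,0,0.07,0,0,0,0]' 60; python3 -c "
from p import *
print(get_state()['moment'],get_state()['contact_force'])"; python3 -m jog '[180,0,0.07,0,0,0,0, 180,0,0.07,0,0,0,0, 180,0,0.07,0,0,0,0]' 60; python3 -c "
from p import *
print(get_state()['moment'],get_state()['contact_force'])"
```

```text
clock: 8.65
position: [0.5544, -0.0846, 0.0147]
ee_rot: [-0.446, 0.446, -0.548, 0.549]
contact_force: [-2.1, -1.1, 5.5]
width: 0.0436
[0.04517442 0.19303238 0.03433499] [-2.12415257 -1.06430572  5.49070946]
clock: 9.02
position: [0.5545, -0.0846, 0.0144]
ee_rot: [-0.446, 0.446, -0.548, 0.549]
contact_force: [-3.0, -0.4, 7.3]
width: 0.0435
[0.20912985 0.28906631 0.1046975 ] [-3.00348257 -0.44265204  7.29622054]
```

```bash
python3 -m jog '[180,0,-0.04,0,0,0,0, 180,-1,-0.04,0,0,0,0, 180,-2,-0.04,0,0,0,0, 180,-3,-0.04,0,0,0,0, 180,-4,-0.04,0,0,0,0, 180,-4,-0.04,0,0,0,0]' 60; cat >> p.py <<'E'
def rep():
    s,P,R=cur();w=P[:2]-JO;c,q=np.cos(TH),np.sin(TH);f=s["contact_force"];m=s["moment"]
    z=R.as_matrix()[:,2]
    print("jig tcp x %.4f y %.4f z %.4f yaw-TH %.4f"%(c*w[0]+q*w[1],-q*w[0]+c*w[1],P[2],np.arctan2(z[1],z[0])-TH),"F jig",np.round([c*f[0]+q*f[1],-q*f[0]+c*f[1],f[2]],1),"M jig",np.round([c*m[0]+q*m[1],-q*m[0]+c*m[1],m[2]],2),s["clock"])
E
python3 -c "
from p import *
rep();x=get_image('side')['color'];cv2.imwrite('pics/s7.png',cv2.resize(x[190:360,180:420],None,fx=3,fy=3));x=get_image('top')['color'];cv2.imwrite('pics/t7.png',cv2.resize(x[110:300,180:400],None,fx=3,fy=3))"
```

```text
clock: 9.78
position: [0.5641, -0.0457, 0.0151]
ee_rot: [-0.447, 0.446, -0.547, 0.549]
contact_force: [-0.3, -2.1, 8.1]
width: 0.0438
jig tcp x 0.0065 y -0.1749 z 0.0151 yaw-TH 0.0008 F jig [ 0.2 -2.1  8.1] M jig [-0.21  0.12  0.09] 9.775
```

View pics/s7.png

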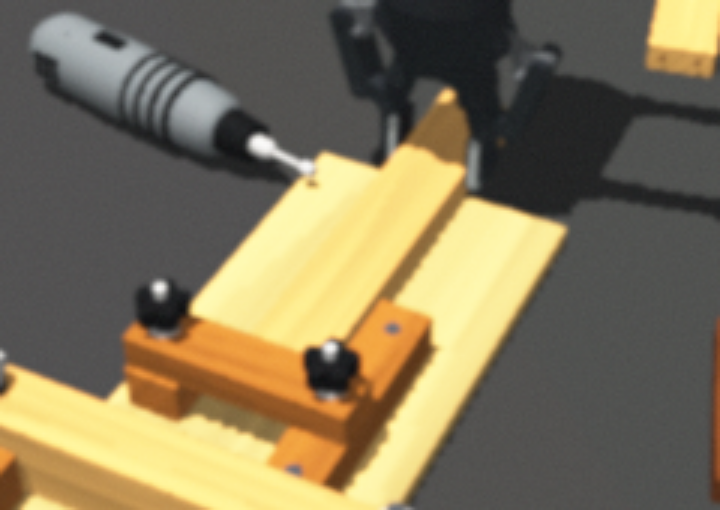

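View pics/t7.png

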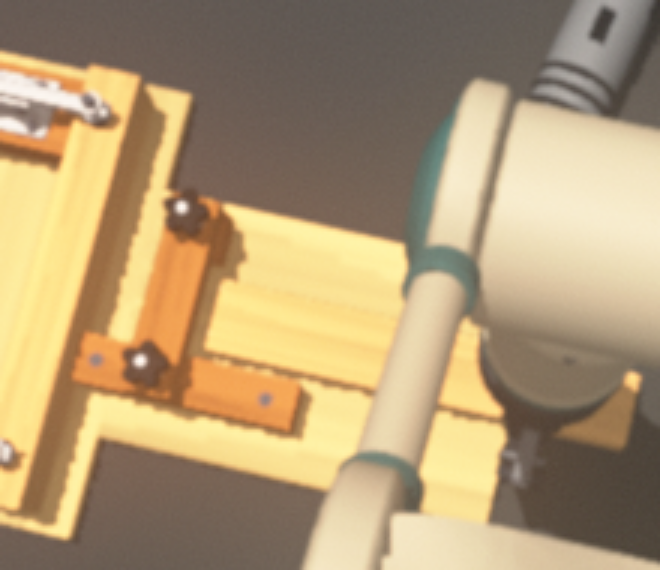

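```bash
python3 -m jog '[180,0,-0.03,0,0,0,0, 180,-0.8,-0.03,0,0,0,0, 180,-1.6,-0.03,0,0,0,0, 180,-2.5,-0.03,0,0,0,0, 180,-2.5,-0.03,0,0,0,0, 180,-2.5,-0.03,0,0,0,0]' 60; 
python3 -c "
from p import *
rep();x=get_image('side')['color'];cv2.imwrite('pics/s8.png',cv2.resize(x[230:390,200:400],None,fx=3.7,fy=3.7))"
```

```text
clock: 10.62
position: [0.5689, -0.0211, 0.0152]
ee_rot: [-0.447, 0.446, -0.548, 0.549]
contact_force: [-0.8, -0.3, 6.5]
width: 0.0437
jig tcp x 0.0062 y -0.1498 z 0.0152 yaw-TH 0.0003 F jig [-0.7 -0.5  6.5] M jig [-0.16  0.08  0.11] 10.625
```

View pics/s8.png

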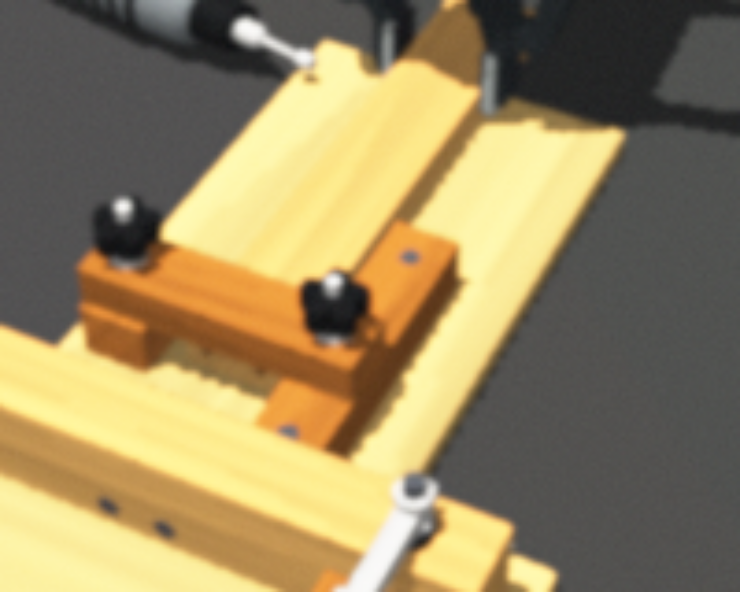

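```bash
python3 -m jog '[180,0,0,-0.2,0,0,0, 180,-0.3,0,-0.4,0,0,0, 180,-0.5,0,-0.4,0,0,0, 180,-0.5,0,-0.4,0,0,0]' 60;python3 -c "
from p import *
rep()"; python3 -m jog '[180,0,0,-0.1,0,0,0, 180,-0.1,0,-0.1,0,0,0,180,-0.1,0,-0.1,0,0,0]' 60;python3 -c "
from p import *
rep()"
```

```text
clock: 11.18
position: [0.5659, -0.0162, 0.0152]
ee_rot: [-0.447, 0.446, -0.547, 0.549]
contact_force: [0.0, -3.9, 7.7]
width: 0.0436
jig tcp x 0.0022 y -0.1456 z 0.0152 yaw-TH 0.0007 F jig [ 0.8 -3.8  7.7] M jig [-0.68 -0.15  0.  ] 11.175
clock: 11.55
position: [0.5654, -0.0151, 0.0152]
ee_rot: [-0.447, 0.446, -0.547, 0.55]
contact_force: [0.8, -4.6, 6.3]
width: 0.0436
jig tcp x 0.0015 y -0.1446 z 0.0152 yaw-TH 0.0005 F jig [ 1.7 -4.3  6.3] M jig [-0.72 -0.22  0.01] 11.55
```

```bash
python3 -m jog '[180,-0.1,0,-0.1,0,0,0, 180,-0.3,0,-0.1,0,0,0,180,-0.3,0,-0.1,0,0,0]' 60;python3 -c "
from p import *
rep()"; python3 -m jog '[180,-0.1,0,-0.05,0,0,0, 180,-0.2,0,-0.1,0,0,0,180,-0.3,0,-0.1,0,0,0]' 60;python3 -c "
from p import *
rep()"
```

```text
clock: 11.92
position: [0.5646, -0.012, 0.0152]
ee_rot: [-0.447, 0.446, -0.547, 0.55]
contact_force: [-1.3, -4.2, 7.9]
width: 0.0436
jig tcp x 0.0001 y -0.1418 z 0.0152 yaw-TH 0.0006 F jig [-0.4 -4.4  7.9] M jig [-0.74 -0.12 -0.  ] 11.925
clock: 12.3
position: [0.5646, -0.0096, 0.0152]
ee_rot: [-0.447, 0.446, -0.547, 0.55]
contact_force: [1.7, -6.9, 7.3]
width: 0.0436
jig tcp x -0.0004 y -0.1393 z 0.0152 yaw-TH 0.0006 F jig [ 3.1 -6.5  7.3] M jig [-1.05 -0.26 -0.13] 12.3
```

```bash
python3 -m jog '[180,0,-0.03,0,0,0,0, 180,-0.4,-0.03,0,0,0,0,180,-0.9,-0.03,0,0,0,0,180,-1.4,-0.03,0,0,0,0,180,-1.9,-0.03,0,0,0,0,180,-1.9,-0.03,0,0,0,0]' 60;python3 -c "
from p import *
rep()"
```

```text
clock: 13.05
position: [0.5686, 0.01, 0.0152]
ee_rot: [-0.447, 0.446, -0.547, 0.55]
contact_force: [3.2, -4.1, 5.3]
width: 0.0434
jig tcp x -0.0004 y -0.1194 z 0.0152 yaw-TH 0.0002 F jig [ 3.9 -3.3  5.3] M jig [-0.65 -0.38 -0.14] 13.05
```

```bash
python3 -m jog '[180,-0.4,0,0,0,0,0, 180,-0.8,0,0,0,0,0,180,-1.1,0,0,0,0,0,180,-1.3,0,0,0,0,0,180,-1.3,0,0,0,0,0]' 60;python3 -c "
from p import *
rep();x=get_image('top')['color'];cv2.imwrite('pics/t9.png',cv2.resize(x[160:270,180:330],None,fx=5,fy=5));x=get_image('side')['color'];cv2.imwrite('pics/s9.png',cv2.resize(x[260:400,180:350],None,fx=4,fy=4))"
```

```text
clock: 13.68
position: [0.5713, 0.0223, 0.0152]
ee_rot: [-0.447, 0.446, -0.547, 0.55]
contact_force: [1.2, -5.8, 5.0]
width: 0.0434
jig tcp x -0.0003 y -0.1068 z 0.0152 yaw-TH 0.0003 F jig [ 2.3 -5.4  5. ] M jig [-0.79 -0.44 -0.13] 13.675
```

View pics/t9.png

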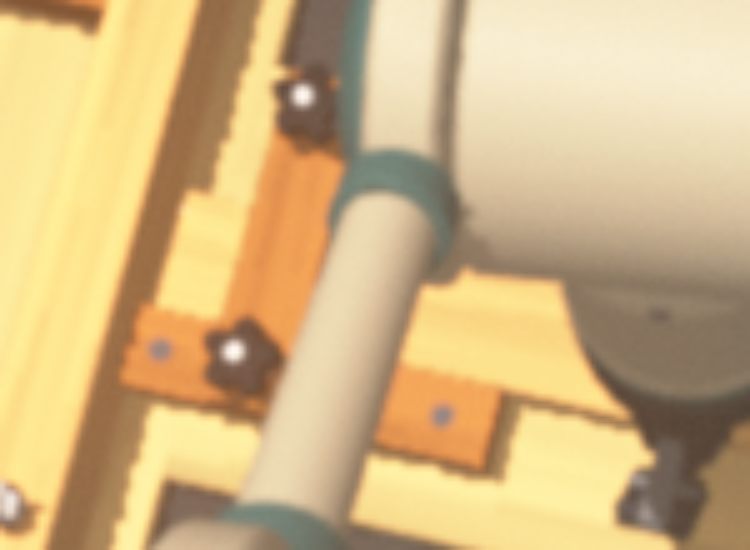

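View pics/s9.png

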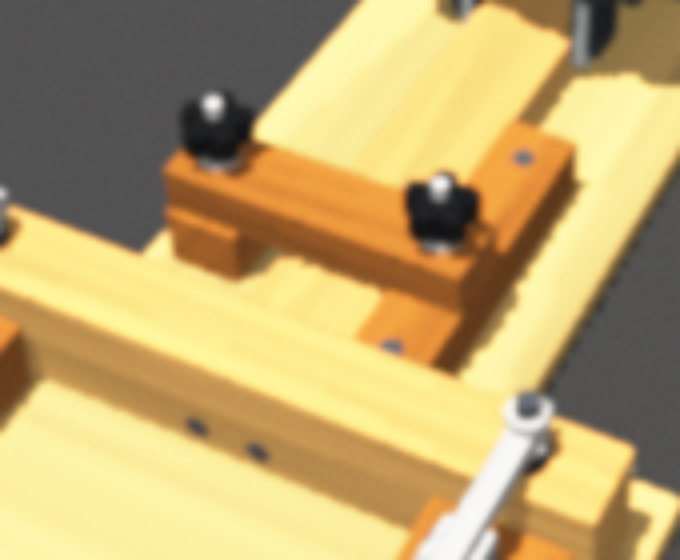

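```bash
python3 -m jog '[180,-0.1,0,0,0,0,0, 180,-0.2,0,0,0,0,0,180,-0.3,0,0,0,0,0,180,-0.4,0,0,0,0,0,180,-0.4,0,0,0,0,0]' 60;python3 -c "
from p import *
rep()"; python3 -m jog '[180,-0.1,0,0,0,0,0, 180,-0.15,0,0,0,0,0,180,-0.15,0,0,0,0,0]' 60;python3 -c "
from p import *
rep()"
```

```text
clock: 14.4
position: [0.572, 0.026, 0.0152]
ee_rot: [-0.447, 0.446, -0.547, 0.55]
contact_force: [1.7, -6.7, 5.9]
width: 0.0435
jig tcp x -0.0003 y -0.1030 z 0.0152 yaw-TH 0.0004 F jig [ 3.1 -6.2  5.9] M jig [-0.94 -0.4  -0.11] 14.4
clock: 14.78
position: [0.5723, 0.0274, 0.0152]
ee_rot: [-0.447, 0.446, -0.547, 0.55]
contact_force: [2.4, -6.7, 6.3]
width: 0.0435
jig tcp x -0.0003 y -0.1016 z 0.0152 yaw-TH 0.0004 F jig [ 3.7 -6.1  6.3] M jig [-0.93 -0.43 -0.12] 14.775
```

```bash
python3 -m jog '[180,-0.1,0,0,0,0,0,180,-0.1,0,0,0,0,0]' 60;python3 -c "
from p import *
rep()"; python3 -m jog '[180,-0.1,0,0,0,0,0, 180,-0.1,0,0,0,0,0]' 60;python3 -c "
from p import *
rep()"
```

```text
clock: 15.02
position: [0.5726, 0.0284, 0.0152]
ee_rot: [-0.447, 0.446, -0.547, 0.55]
contact_force: [2.1, -7.3, 4.9]
width: 0.0438
jig tcp x -0.0003 y -0.1006 z 0.0152 yaw-TH 0.0004 F jig [ 3.5 -6.7  4.9] M jig [-0.9  -0.45 -0.12] 15.025
clock: 15.28
position: [0.5727, 0.0291, 0.0152]
ee_rot: [-0.447, 0.446, -0.547, 0.55]
contact_force: [2.5, -7.3, 5.6]
width: 0.0439
jig tcp x -0.0004 y -0.0998 z 0.0152 yaw-TH 0.0005 F jig [ 3.9 -6.6  5.6] M jig [-1.09 -0.42 -0.16] 15.275
```

```bash
python3 -m jog '[180,-0.05,0,0,0,0,0,180,-0.05,0,0,0,0,0]' 60;python3 -c "
from p import *
rep()"; python3 -m jog '[180,-0.05,0,0,0,0,0, 180,-0.05,0,0,0,0,0]' 60;python3 -c "
from p import *
rep()"; python3 -m jog '[180,-0.05,0,0,0,0,0, 180,-0.05,0,0,0,0,0]' 60;python3 -c "
from p import *
rep()"
```

```text
clock: 15.52
position: [0.5727, 0.0291, 0.0152]
ee_rot: [-0.446, 0.447, -0.547, 0.55]
contact_force: [1.2, -8.7, 5.1]
width: 0.0437
jig tcp x -0.0004 y -0.0998 z 0.0152 yaw-TH 0.0007 F jig [ 3.  -8.3  5.1] M jig [-1.33 -0.41 -0.2 ] 15.525
clock: 15.78
position: [0.5727, 0.0291, 0.0152]
ee_rot: [-0.446, 0.447, -0.546, 0.55]
contact_force: [0.9, -11.1, 5.4]
width: 0.0432
jig tcp x -0.0003 y -0.0998 z 0.0152 yaw-TH 0.0009 F jig [  3.1 -10.7   5.4] M jig [-1.51 -0.47 -0.23] 15.775
clock: 16.02
position: [0.5727, 0.0291, 0.0152]
ee_rot: [-0.446, 0.447, -0.546, 0.55]
contact_force: [1.8, -12.6, 6.4]
width: 0.0436
jig tcp x -0.0003 y -0.0998 z 0.0152 yaw-TH 0.0011 F jig [  4.3 -12.    6.4] M jig [-1.79 -0.5  -0.25] 16.025
```

```bash
python3 -m jog '[180,-0.06,0,0,0,0,0,180,-0.06,0,0,0,0,0]' 60;python3 -c "
from p import *
rep()"; python3 -m jog '[180,-0.06,0,0,0,0,0, 180,-0.06,0,0,0,0,0,180,-0.06,0,0,0,0,0]' 60;python3 -c "
from p import *
rep()"
```

```text
clock: 16.27
position: [0.5727, 0.0292, 0.0152]
ee_rot: [-0.446, 0.448, -0.546, 0.55]
contact_force: [0.1, -14.1, 5.9]
width: 0.0434
jig tcp x -0.0003 y -0.0998 z 0.0152 yaw-TH 0.0014 F jig [  3.  -13.8   5.9] M jig [-1.98 -0.44 -0.34] 16.275
clock: 16.65
position: [0.5727, 0.0292, 0.0152]
ee_rot: [-0.446, 0.448, -0.546, 0.55]
contact_force: [0.4, -15.6, 6.2]
width: 0.0436
jig tcp x -0.0003 y -0.0998 z 0.0152 yaw-TH 0.0015 F jig [  3.6 -15.2   6.2] M jig [-2.27 -0.46 -0.25] 16.65
```

```bash
python3 -m jog '[180,-0.05,0,0,0,0,0,180,-0.05,0,0,0,0,0,180,-0.05,0,0,0,0,0,180,-0.05,0,0,0,0,0,180,-0.05,0,0,0,0,0,180,-0.05,0,0,0,0,0,180,-0.05,0,0,0,0,0,180,-0.05,0,0,0,0,0]' 60;python3 -c "
from p import *
rep()"; for k in 1 2 3; do python3 -m jog '[180,0,0,0,0,0,0,180,0,0,0,0,0,0,180,0,0,0,0,0,0,180,0,0,0,0,0,0,180,0,0,0,0,0,0,180,0,0,0,0,0,0,180,0,0,0,0,0,0,180,0,0,0,0,0,0]' 60 >/dev/null;python3 -c "
from p import *
rep()"; done; python3 -c "
from p import *
s,P,R=cur();print(R.as_matrix().round(4).tolist())
x=get_image('top')['color'];cv2.imwrite('pics/t10.png',cv2.resize(x[160:270,180:330],None,fx=5,fy=5));x=get_image('side')['color'];cv2.imwrite('pics/s10.png',x)
x=get_image('wrist')['color'];cv2.imwrite('pics/w10.png',x)"
```

```text
clock: 17.65
position: [0.5727, 0.0292, 0.0152]
ee_rot: [-0.445, 0.448, -0.546, 0.551]
contact_force: [0.1, -17.4, 6.0]
width: 0.0435
jig tcp x -0.0003 y -0.0998 z 0.0152 yaw-TH 0.0017 F jig [  3.6 -17.1   6. ] M jig [-2.5  -0.54 -0.41] 17.65
jig tcp x -0.0003 y -0.0998 z 0.0152 yaw-TH 0.0017 F jig [  4.3 -16.3   6.3] M jig [-2.49 -0.5  -0.38] 18.65
jig tcp x -0.0003 y -0.0998 z 0.0152 yaw-TH 0.0018 F jig [  3.6 -16.2   5.8] M jig [-2.53 -0.55 -0.33] 19.65
jig tcp x -0.0004 y -0.0998 z 0.0152 yaw-TH 0.0017 F jig [  4.2 -16.2   7.1] M jig [-2.51 -0.48 -0.35] 20.65
[[-0.2016, 0.0015, 0.9795], [-0.9794, -0.0078, -0.2016], [0.0074, -1.0, 0.003]]
```

View pics/s10.png

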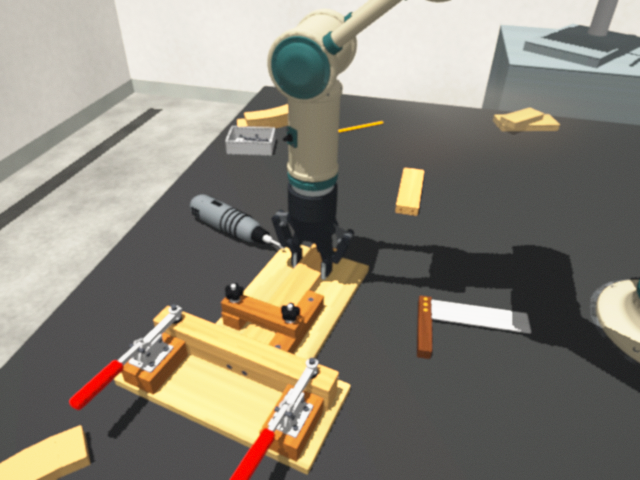

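View pics/w10.png

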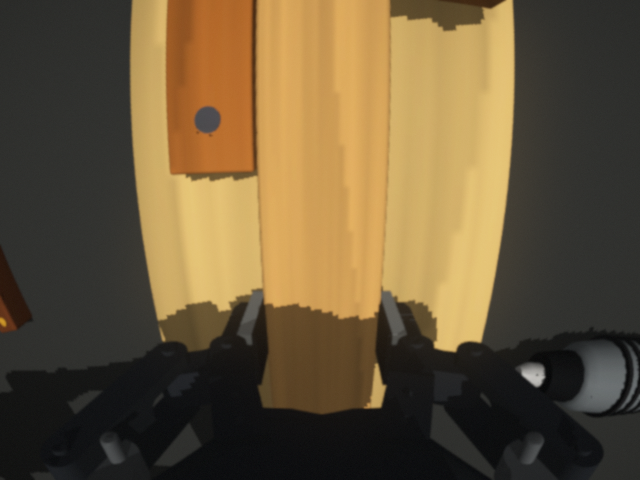

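View pics/t10.png

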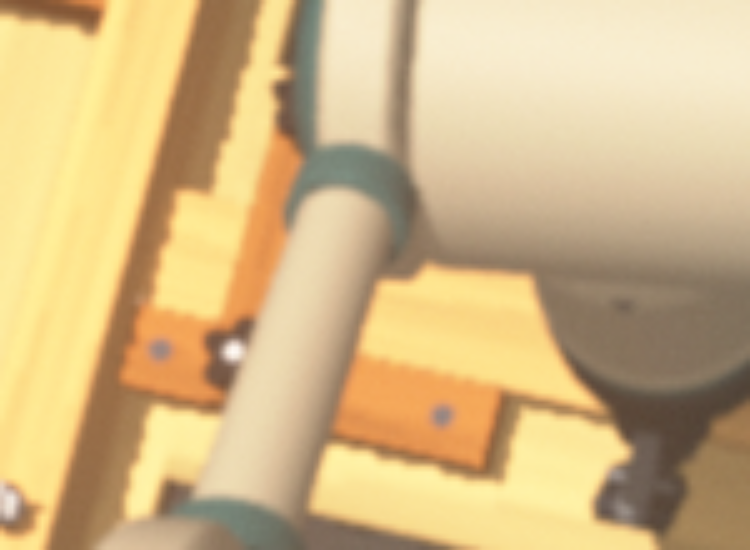

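```bash
python3 - <<'E'
from p import *
i=get_image("top");x=i["color"].copy();im=cv2.resize(x[160:270,180:330],None,fx=5,fy=5)
for a in(-.02,0,.02):
    for y,z,c in((.1,.057,(255,0,0)),(.1,.033,(0,0,255)),(.09,.033,(0,255,0))):
        w=j2w(a,y);p=(proj(i,[*w,z])-[180,160]+.5)*5-.5;print(a,y,z,p);cv2.circle(im,tuple(int(v) for v in p),3,c,-1)
cv2.imwrite("pics/t11.png",im)
E
```

```text
-0.02 0.1 0.057 [116.9784965  285.15997636]
-0.02 0.1 0.033 [135.29213187 298.48549102]
-0.02 0.09 0.033 [161.77499757 304.66759684]
0 0.1 0.057 [132.23296403 231.19610416]
0 0.1 0.033 [150.03195653 246.06029015]
0 0.09 0.033 [176.42721719 252.1915168 ]
0.02 0.1 0.057 [147.37440382 177.63207643]
0.02 0.1 0.033 [164.6657665 194.0121522]
0.02 0.09 0.033 [190.97399503 200.09307044]
```

View pics/t11.png

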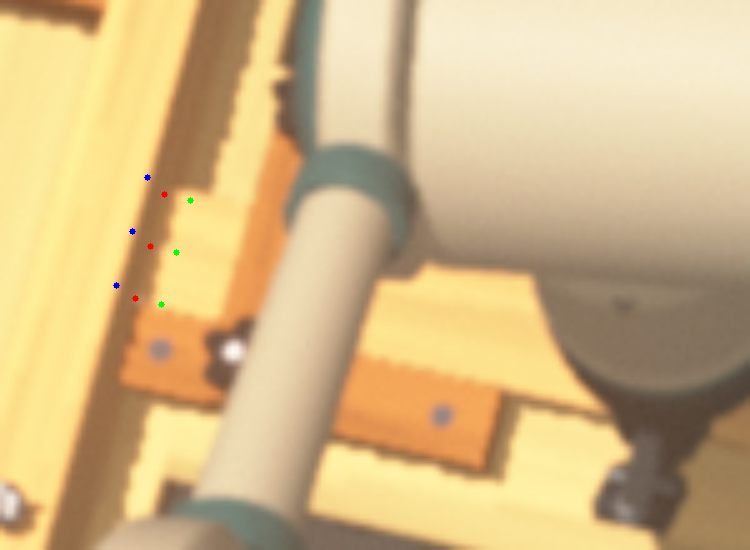

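```bash
python3 -c "
from p import *
rep();sign_off();rep()"
```

```text
jig tcp x -0.0003 y -0.0998 z 0.0152 yaw-TH 0.0017 F jig [  4.2 -16.    5.9] M jig [-2.51 -0.54 -0.37] 20.85
the job is handed in; nothing more can be done
the job is handed in; nothing more can be done
```

I gripped the longer rail 70 mm behind its middle, set it on the jig, and slid it under the bar along the fence until it stopped at the leg. I held the push for over three seconds before handing in at 20.9 s, with the arm still gripping and pushing. I got no verdict back.

**Position at the last check:**
- **Rail:** its centre worked out to about x −0.3 mm, y −30 mm in the jig frame, against the expected 0 and −30 mm. It was within about 0.002 rad of the jig's direction.
- **Contact:** the gripper stopped moving 0.2 mm from where I expected the leg, and it stayed put as the force rose. The wrist picture shows the rail's edge on the fence.

**Push:** the wrist read a steady 16 N forward. Just before contact, sliding drag read about 6 N. That is more than the 1 to 4 N you gave, probably because I was pressing it down with about 6 N and against the fence with about 4 N. So the push on the leg is somewhere between 10 and 16 N, most likely near 10, because only the total can be measured.

**Less certain:**
- **Rail end on the leg:** the top view can't show this clearly. A band at the leg looks like its shadow and leaves a few millimetres undecided, so I relied on the hard stop.
- **Heights:** from the top and side cameras they came out 2 to 5 mm low. The wrist camera gave 20 to 22.5 mm for the rail's top against the stated 21 mm, so I used that.
- **Bystanders:** they look unmoved in the last pictures, but I did not measure them again.

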